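# Fold down the sprung vial rest and load it

### The arm

A 7-joint arm with a two-finger parallel gripper is mounted at the origin on a cart in front of the work surface, level with it; the furniture and walls round the work are solid. World frame = base frame: x ahead of the robot, y to its left, z up, the work surface at z = 0. Lengths are in m, angles in rad, forces in N, time in s.
With the tool pointing down it reaches from about 0.4 to 0.85 m from the base axis. Payload 10.4 kg.
Tool frame: the origin (TCP) lies at the very end of the fingers, on their centre line; the grasp point (between the pads) lies 19 mm behind it; z points along the fingers, y is the line along which they close (so a half turn about z gives the same grasp; the last joint's range is limited). The gripper opens to 87 mm and grips with 3 to 60 N. Pads are 19 mm wide; open, the fingers measure 117 mm over their backs; the gripper's body (75 mm by 190 mm) begins 51 mm behind the grasp point.
Start: joints at [-1.322, 0.332, -0.065, 1.46, 0.022, 1.35, -0.088], TCP at [0.168, 0.602, 0.223] pointing down, gripper open.
Joint ranges: [-2.6, 2.6], [-0.5, 2.12], [-1.47, 1.34], [0.16, 2.42], [-1.27, 4.41], [0.06, 2.06], [-2.6, 2.6]. Speed limits (rad/s): [2.22, 2.22, 2.79, 2.79, 3.14, 3.14, 3.14].

### API

Orientations are given as a unit quaternion [x, y, z, w].
In Python, from bench import * gives the robot as it stands.
- The arm moves only by the tool step_arm, never from a script. Its arguments are lists of equal length, an entry for each row: "delta_pos": the shift along the world's x, y, z in units of 25 mm (1.0 is 25 mm), a list of three; "turn": the turn about the world's z in units of 0.12 rad (1.0 is 0.12 rad). In form: {"delta_pos": [[tx, ty, tz], ...], "turn": [turn, ...]}. A call has 1 to 12 rows; each row shifts and turns the commanded pose from where the row before left it; what a row does not reach is not made up. A row lasts 1/10 s, in which the tool goes at most 50 mm and 8.59 degrees, less where a joint would pass 70% of its speed; a pose out of reach is approached as far as the arm can. A call with a number of a shift or a turn outside -1 to 1 is refused whole. A call with a gripper value outside its range is refused whole. "grip" is the closure, from 0 (fully open) to 1 (shut), set as the call begins (left out, the last holds). The fingers move at their own pace and stop on an object; "newtons" is the grip in N (left out, the last holds). Time passes only in rows, so rows that do not move let the fingers close. It gives the time, the measured TCP pose, the force, the opening and the grip force at its end, in the units of the state.
- read_state(): the state, without advancing time (a new reading comes with each control period).
- camera(name): name is "scene" or "top" or "wrist"; returns a dict with "image" (420x560x3 uint8, red, green, blue), "z_map" (420x560 float32, m along the optical axis (not along the pixel's ray), 0 where there is no reading), "mtx" (3x3 intrinsics, pixels), "view" (4x4, takes a point from world to camera coordinates). Camera axes: x right, y up, looking along -z (the intrinsics and any distortion apply to the point x, -y, -z); pixel columns grow to the right and rows downward; lengths in m; the calibration is good to about 2 mm. A picture is of the moment at which its call begins.
- close_job(): hands the job in; it is judged then, once.
The state is a dict: "time": time; "joint_positions": joint angles; "joint_vel": joint speeds; "joint_torque": joint torques, N m; "ee_pos": TCP position; "eef_rot": TCP orientation; "ft_force": force on the tool from outside, world axes, zero at the start; "torque": the same for the moment, N m; "width": finger opening in m; "grip_force": force on a finger pad.
Only numpy, scipy, OpenCV 4.12 (cv2) and the standard library are available. Lean on these libraries where they do the work, as an engineer would, in place of code of your own. Each camera call takes 0.05 s, during which the arm holds its last target. There are 200 camera calls.

### The job

Fold the sprung white vial rest down towards the robot past its over-centre point so that it snaps over, then press its blue-ribbed end down until the stiff hinge block under it is fully home, and hold it against that hard stop with 10 to 20 newtons for about half a second, never more, so that the rest is seated level. Then stand the orange-capped vial in the pocket of the rest and let go, leaving the white-capped vial where it is.

Things in the scene. Friction and masses are not known exactly. Their poses are not given: they have to be found in the camera images.
- station: Fixed vial station, screwed to the worktop: aluminium foot 170 x 116 x 10 mm (station x = -125 to 45 mm), two grey hinge cheeks at y = -55 to -45 and 45 to 55 mm, x = -17 to 17 mm, up to 62 mm above the worktop. Origin on the worktop under the middle of the hinge axis; z up, y along the hinge, -x the way the lowered rest points (roughly to the robot).
- station_hinge (a point): Middle of the hinge axis of the station, 50 mm above the worktop; axes as the station's.
- rest (a joint): Angle of the sprung white rest against its hinge block: 0 = folded up at its stop, 1.68 = at the lower stop. Over-centre lies at about 0.9: before it the spring pushes the rest back up, past it the rest snaps to 1.68 by itself. The spring torque is largest at the stops (about 0.6 N m, so 6 N at the blue ribs) and nil at over-centre.
- hinge_block: Small block that carries the rest; origin on the hinge axis. It sits in a stiff friction joint and starts 0.08 to 0.14 rad short of home, so after the snap the ribbed end stands 8 to 15 mm too high. Some 6 to 8 N down on the ribs turns it slowly until a hard stop (about 5 N more per mm), with the rest level; it stays where it is left. More than 22 N on the rest damages it.
- rest_lip (a point): Middle of the blue ribs, 105 mm from the hinge axis, on the pocket face of the rest: a white plate 8 to 125 mm from the axis, 76 wide, 22 thick, solid from 70 mm outward. x points to the hinge, z out of that face. Folded up, the face looks away from the robot, leaning back 0.19 to 0.25 rad, and is pushed from behind. Home, it is on top, level, 61 mm above the worktop.
- rest_pocket (a point): Centre of the floor of the round vial pocket in the rest: 30 mm wide, 13 mm deep, 52 mm from the hinge axis. Axes as for the ribs; z is vertical when the rest is home. The floor is then 48 mm above the worktop.
- orange_vial_center (a point): Centre (30 mm above the foot) of the loose vial with the orange cap, 25 mm in diameter, 63 mm tall, 30 g, upright on the worktop; z is its axis.
- white_vial_center (a point): Point 30 mm above the foot of the loose vial with the white cap, 25 mm in diameter, 61 mm tall, upright on the worktop; to be left alone.
Not all that is in view belongs to the job. Leave any black or pink look-alike of the part that bears orange_vial_center alone.

How it is judged:
By the outcome, as a careful person would: the job done as asked, in the order asked, and still so for the second after the job is handed in, with the robot touching nothing.
It also fails if it takes over 64 s, if anything falls off the work surface, if the arm or the gripper's body presses on something with over 40 N, if the wrist force passes 120 N, or if a joint passes its speed limit or range.

## Working session

There is one attempt and no reset: what is moved stays moved. The work goes in short steps, Python scripts to look and compute and a tool call to move; the robot and the scene stay as the last step left them, time stands still between calls to the robot, and variables do not carry over. Pictures are saved under pics/ and viewed, at most 10 in all, crops included, and the job is handed in when it is done.

Besides the shell and the picture viewer there is one more tool, called after ">>>" as name(argument=value, ...), one argument or row to a line, values as JSON. step_arm: Moves the arm, as the interface text tells. Shifts and turns lie within -1 to 1; 1 stands for 25 mm of shift or 0.12 rad of turn. Its arguments: {"type":"object","properties":{"delta_pos":{"type":"array"},"turn":{"type":"array"},"grip":{"type":"number"},"newtons":{"type":"number"}},"required":["delta_pos","turn"]}

```bash
mkdir -p pics; cat > h.py <<'E'
from bench import *
import numpy as np, cv2
def pts(c):
    z=c["z_map"];K=c["mtx"];h,w=z.shape
    u,v=np.meshgrid(np.arange(w),np.arange(h))
    p=np.stack([(u-K[0,2])/K[0,0]*z,-(v-K[1,2])/K[1,1]*z,-z,np.ones_like(z)],-1)
    P=p@np.linalg.inv(c["view"]).T
    P[z==0]=np.nan
    return P[...,:3]
def save(c,n): cv2.imwrite("pics/"+n,c["image"][...,::-1])
E
python3 - <<'E'
from h import *
a=camera("scene");b=camera("top")
np.savez("a.npz",**a);np.savez("b.npz",**b)
im=np.hstack([a["image"],b["image"]])
save(a,"s.png");save(b,"t.png")
for c in(a,b):print(np.linalg.inv(c["view"]).round(3),c["mtx"].round(1))
print(read_state())
E
```

```text
[[ 0.72   0.499 -0.482  0.073]
 [-0.694  0.52  -0.498 -0.623]
 [ 0.002  0.693  0.721  0.717]
 [ 0.     0.     0.     1.   ]] [[403.4   0.  281.9]
 [  0.  403.4 208.3]
 [  0.    0.    1. ]]
[[ 0.003  0.99  -0.142  0.36 ]
 [-1.     0.005  0.017 -0.21 ]
 [ 0.017  0.142  0.99   0.945]
 [ 0.     0.     0.     1.   ]] [[387.4   0.  285. ]
 [  0.  387.4 210.5]
 [  0.    0.    1. ]]
{'time': 0.1, 'joint_positions': array([-1.32162984,  0.3328116 , -0.06465947,  1.46085787,  0.02162868,
        1.34993379, -0.08848436]), 'joint_vel': array([-4.48869640e-04, -4.46185734e-04,  1.75583710e-03, -2.04447013e-03,
        4.87302442e-04, -2.83759604e-05, -2.39360969e-03]), 'joint_torque': array([ 5.35556737e-04, -6.24542427e+01,  2.38796807e-02, -3.90723467e+01,
       -6.15240633e-02,  3.64434044e-02,  6.38353549e-05]), 'ee_pos': array([0.16771229, 0.601706  , 0.22183134]), 'eef_rot': array([ 1.35464025e-01,  9.90782048e-01, -6.56361579e-04, -3.82624197e-05]), 'ft_force': array([ 0.8329122 , -1.26592061,  0.51521641]), 'torque': array([ 0.05639847,  0.05393481, -0.01032546]), 'grip_force': 0.0, 'width': 0.08687278652694636}
```

View pics/s.png

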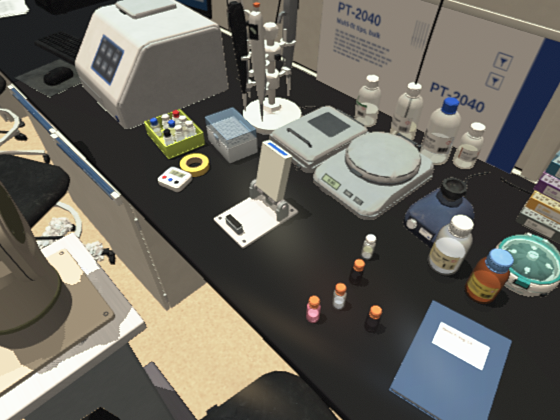

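View pics/t.png

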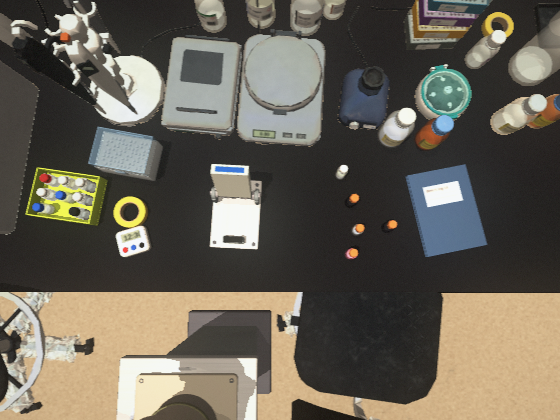

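The scene view shows the station at about (262,190), the white-capped vial at (370,246), and four orange-capped vials at (358,268), (340,294), (314,308) and (375,317). I'll zoom in on those and measure.

```bash
python3 - <<'E'
from h import *
a=dict(np.load("a.npz"));b=dict(np.load("b.npz"))
c1=cv2.resize(a["image"][220:340,290:400],None,fx=4.5,fy=4.5,interpolation=2)[:540,:400*1]
c1=cv2.resize(a["image"][225:335,295:390],(475,550),interpolation=2)
c2=cv2.resize(b["image"][160:270,325:405][:,:64],(320,550),interpolation=2)
cv2.imwrite("pics/z.png",np.hstack([c1,c2])[...,::-1])
for n,c in(("scene",a),("top",b)):
    P=pts(c);hsv=cv2.cvtColor(c["image"],cv2.COLOR_RGB2HSV);x,y,z=np.moveaxis(P,-1,0)
    work=(x>.3)&(x<.9)&(y>-.6)&(y<.1)
    print(n)
    def comps(m,lab,lo=5):
        k,L,S,C=cv2.connectedComponentsWithStats((m&work).astype(np.uint8))
        for i in range(1,k):
            if S[i,4]>=lo:
                q=P[L==i];print(lab,C[i].round(1),S[i,4],np.nanmedian(q,0).round(4),np.nanmin(q,0).round(3),np.nanmax(q,0).round(3))
    H,Sa,V=cv2.split(hsv)
    comps((H<16)&(H>3)&(Sa>150)&(V>110)&(z<.08),"orange")
    comps((H>100)&(H<125)&(Sa>120)&(V>90)&(z>.05)&(z<.22),"blue",15)
    comps((Sa<60)&(V>110)&(z>.045)&(z<.075)&(y<-.25),"white")
    comps((z>.005)&(z<.02)&(V>120)&(Sa<50)&(y>-.3),"foot",200)
    comps((z>.055)&(z<.3)&(y>-.3)&(x<.62)&(Sa<60),"tall",30)
E
```

```text
scene
orange [358.5 265.6] 79 [ 0.5128 -0.387   0.0558] [ 0.508 -0.395 -0.004] [ 0.572 -0.353  0.063]
orange [484.8 280. ] 180 [ 0.6513 -0.5801  0.0712] [ 0.646 -0.6    0.059] [ 0.66  -0.556  0.08 ]
orange [339.9 288.4] 100 [ 0.4456 -0.3971  0.0599] [ 0.437 -0.405 -0.004] [ 0.495 -0.362  0.063]
orange [313.7 301.5] 103 [ 0.3892 -0.3821  0.0603] [ 0.38  -0.39  -0.002] [ 0.431 -0.347  0.065]
orange [479.2 298.2] 42 [ 0.6507 -0.589   0.0173] [ 0.647 -0.6    0.012] [ 0.657 -0.577  0.024]
orange [374.6 311.9] 116 [ 0.4527 -0.4719  0.0589] [ 0.447 -0.481 -0.005] [ 0.505 -0.447  0.064]
blue [276.9 148.5] 47 [ 0.556  -0.1066  0.1714] [ 0.551 -0.135  0.169] [ 0.562 -0.08   0.173]
white [393.2 183. ] 791 [ 0.7516 -0.2946  0.0487] [ 0.697 -0.321  0.045] [ 0.9   -0.25   0.075]
white [464.9 215.9] 15 [ 0.7873 -0.4675  0.0643] [ 0.768 -0.479  0.046] [ 0.805 -0.458  0.075]
white [412.3 221.4] 36 [ 0.7015 -0.3922  0.0483] [ 0.695 -0.401  0.045] [ 0.708 -0.383  0.052]
white [526.9 233.7] 9 [ 0.8457 -0.585   0.0545] [ 0.82  -0.59   0.052] [ 0.849 -0.581  0.071]
white [369.6 239.9] 93 [ 0.5839 -0.3613 
[... 1817 characters left out ...]
.765 -0.578  0.07 ] [ 0.772 -0.569  0.074]
white [302.9 102.5] 31 [ 0.7463 -0.2665  0.0684] [ 0.738 -0.281  0.063] [ 0.756 -0.252  0.075]
white [353.9 123.9] 34 [ 0.7015 -0.3911  0.049 ] [ 0.695 -0.402  0.045] [ 0.708 -0.382  0.053]
white [388.1 133.9] 75 [ 0.6737 -0.4614  0.0661] [ 0.656 -0.504  0.046] [ 0.693 -0.456  0.075]
white [342.5 169.3] 73 [ 0.5866 -0.3602  0.0585] [ 0.578 -0.371  0.045] [ 0.597 -0.351  0.064]
foot [234.7 222.4] 2152 [ 0.4657 -0.1041  0.0095] [ 0.401 -0.162  0.005] [ 0.527 -0.043  0.018]
tall [146.5 162.2] 148 [0.5976 0.0956 0.0744] [0.568 0.089 0.055] [0.62  0.1   0.083]
tall [231.6 183. ] 1145 [ 0.5356 -0.1082  0.1282] [ 0.514 -0.162  0.055] [ 0.568 -0.052  0.177]
```

View pics/z.png

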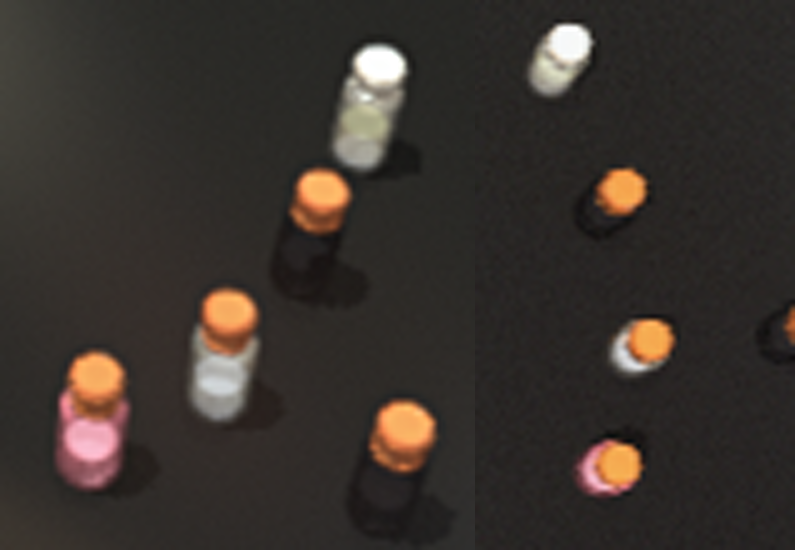

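The zoom shows that the target, the orange-capped vial with a clear body, is the one at scene (340,288), near (0.448,-0.396). The pink and two black look-alikes stand around it. Next I'll measure the station pose and the clearances.

```bash
python3 - <<'E'
from h import *
a=dict(np.load("a.npz"));b=dict(np.load("b.npz"))
def ray(c,uv,z):
    K=c["mtx"];M=np.linalg.inv(c["view"]);d=M[:3,:3]@np.array([(uv[0]-K[0,2])/K[0,0],-(uv[1]-K[1,2])/K[1,1],-1]);o=M[:3,3]
    return o+d*(z-o[2])/d[2]
for c,cap,wc in((a,(340,288.4),(369.6,236)),(b,(359.6,227.8),(342.5,169))):
    hsv=cv2.cvtColor(c["image"],cv2.COLOR_RGB2HSV);H,S,V=cv2.split(hsv);P=pts(c);x,y,z=np.moveaxis(P,-1,0)
    print("cap",ray(c,cap,.060))
    m=((z>-.01)&(z<.022)&(V>110)&(S<60)&(x>.38)&(x<.6)&(y>-.2)&(y<0)).astype(np.uint8)
    k,L,St,C=cv2.connectedComponentsWithStats(m);i=1+St[1:,4].argmax()
    cs,_=cv2.findContours((L==i).astype(np.uint8),0,1)
    hull=np.array([ray(c,p[0],.010)[:2] for p in max(cs,key=len)],np.float32)
    r=cv2.minAreaRect((hull*1000));print("foot",r,cv2.boxPoints(r).round(1).tolist())
    q=P[(H>100)&(H<125)&(S>120)&(V>90)&(z>.15)&(z<.2)&(x>.5)&(x<.6)&(y>-.2)&(y<0)]
    A=np.polyfit(q[:,1],q[:,0],1);print("blue",q.mean(0),A,np.arctan(A[0]))
P=np.vstack([pts(a).reshape(-1,3),pts(b).reshape(-1,3)])
for x0 in np.arange(.56,.76,.02):
    s=P[(P[:,0]>x0)&(P[:,0]<x0+.02)]
    print(round(x0,2),[round(float(np.nanpercentile(s[(s[:,1]>y0)&(s[:,1]<y0+.05)][:,2],98)),3) if ((s[:,1]>y0)&(s[:,1]<y0+.05)).any() else None for y0 in np.arange(-.3,.3,.05)])
E
```

```text
cap [ 0.44555181 -0.39740343  0.06      ]
foot ((485.6407775878906, -106.40213775634766), (119.82892608642578, 171.315673828125), 87.27608489990234) [[397.20001220703125, -162.1999969482422], [568.4000244140625, -170.3000030517578], [574.0, -50.599998474121094], [402.8999938964844, -42.5]]
blue [ 0.55626473 -0.10745647  0.17123705] [0.05144232 0.56179254] 0.05139701423868661
cap [ 0.44800472 -0.39651986  0.06      ]
foot ((466.6045227050781, -104.38275146484375), (116.9275894165039, 127.24234771728516), 87.35899353027344) [[400.3999938964844, -159.89999389648438], [527.5, -165.6999969482422], [532.9000244140625, -48.900001525878906], [405.70001220703125, -43.0]]
blue [ 0.55598857 -0.10874693  0.17216311] [0.04623399 0.56101638] 0.04620109374134824
0.56 [0.003, 0.003, 0.01, 0.172, 0.173, 0.003, 0.003, 0.078, 0.081, 0.077, 0.05, 0.065]
0.58 [0.002, 0.002, 0.002, 0.002, 0.001, 0.002, 0.003, 0.08, 0.082, 0.082, 0.082, 0.042]
0.6 [0.003, 0.002, 0.003, 0.002, 0.002, 0.003, 0.003, 0.08, 0.083, 0.082, 0.083, 0.003]
0.62 [0.002, 0.003, 0.003, 0.003, 0.003, 0.003, 0.003, 0.081, 0.082, 0.082, 0.083, 0.003]
0.64 [0.028, 0.02, 0.002, 0.003, 0.002, 0.003, 0.003, 0.081, 0.083, 0.082, 0.082, 0.004]
0.66 [0.045, 0.044, 0.041, 0.036, 0.025, 0.004, 0.003, 0.003, 0.082, 0.082, 0.082, 0.003]
0.68 [0.046, 0.046, 0.047, 0.044, 0.059, 0.059, 0.057, 0.053, 0.353, 0.002, 0.34, 0.002]
0.7 [0.052, 0.068, 0.052, 0.051, 0.068, 0.078, 0.072, 0.061, 0.372, 0.346, 0.356, 0.003]
0.72 [0.068, 0.078, 0.076, 0.051, 0.07, 0.079, 0.078, 0.062, 0.373, 0.348, 0.374, 0.004]
0.74 [0.08, 0.085, 0.083, 0.067, 0.063, 0.063, 0.062, 0.062, 0.302, 0.309, 0.306, 0.003]
```

>>> step_arm(
  delta_pos=[
    [0.8, -1, 0.6],
    [0.8, -1, 0.6],
    [0.8, -1, 0.4],
    [0.8, -1, 0],
    [0.8, -1, 0],
    [0.8, -1, 0],
    [0.8, -1, 0],
    [0.8, -1, 0],
    [0.8, -1, 0],
    [0.8, -1, 0],
  ],
  turn=[0, 0, 0, 0, 0, 0, 0, 0, 0, 0],
  grip=1,
)

```text
time: 1.1
ee_pos: [0.3683, 0.3508, 0.2623]
eef_rot: [0.135, 0.991, -0.0, -0.0]
ft_force: [-0.4, 0.9, -0.1]
width: 0.0146
grip_force: 0.0
```

>>> step_arm(
  delta_pos=[
    [0.2, -1, 0],
    [0.2, -1, 0],
    [0.2, -1, 0],
    [0.2, -1, 0],
    [0.2, -1, 0],
    [0.2, -1, 0],
    [0.2, -1, 0],
    [0.2, -1, 0],
    [0.2, -1, 0],
    [0.2, -1, 0],
    [0.2, -1, 0],
    [0.2, -1, 0],
  ],
  turn=[0.2, 0.2, 0.2, 0.2, 0.2, 0.2, 0.2, 0.2, 0.26, 0, 0, 0],
)

```text
time: 2.3
ee_pos: [0.4277, 0.051, 0.2624]
eef_rot: [0.024, 1.0, 0.0, -0.0]
ft_force: [1.1, -0.3, 0.2]
width: 0.0009
grip_force: 0.0
```

>>> step_arm(
  delta_pos=[
    [0.9, -0.8, 0],
    [0.9, -0.8, 0],
    [0.9, -0.8, 0],
    [0.9, -0.8, 0],
    [0.9, -0.8, 0],
    [0.9, -0.8, 0],
    [0.9, -0.8, 0],
    [0.9, -0.8, 0],
    [0.2, 0, 0],
    [0, 0, 0],
    [0, 0, 0],
  ],
  turn=[0, 0, 0, 0, 0, 0, 0, 0, 0, 0, 0],
)

```text
time: 3.4
ee_pos: [0.6123, -0.1072, 0.2623]
eef_rot: [0.024, 1.0, 0.0, -0.0]
ft_force: [-0.5, 0.7, 0.2]
width: 0.0005
grip_force: 0.0
```

>>> step_arm(
  delta_pos=[
    [0, 0, -0.9],
    [0, 0, -0.9],
    [0, 0, -0.9],
    [0, 0, -0.9],
    [0, 0, -0.9],
    [0, 0, -0.8],
    [0, 0, 0],
    [-0.4, 0, 0],
    [-0.4, 0, 0],
    [-0.4, 0, 0],
    [-0.4, 0.02, 0],
    [-0.4, 0.02, 0],
  ],
  turn=[0, 0, 0, 0, 0, 0, 0, 0, 0, 0, 0, 0],
)

```text
time: 4.6
ee_pos: [0.564, -0.107, 0.132]
eef_rot: [0.024, 1.0, 0.0, 0.003]
ft_force: [6.9, 0.6, 5.0]
width: 0.0002
grip_force: 2.9
```

>>> step_arm(
  delta_pos=[
    [-0.4, 0.02, 0],
    [-0.4, 0.02, 0],
    [-0.4, 0.02, 0],
    [-0.4, 0.02, 0],
  ],
  turn=[0, 0, 0, 0],
)

```text
time: 5.0
ee_pos: [0.5235, -0.1049, 0.1313]
eef_rot: [0.024, 1.0, 0.0, 0.002]
ft_force: [4.4, 0.1, -2.3]
width: 0.0007
grip_force: 2.0
```

>>> step_arm(
  delta_pos=[
    [-0.4, 0.02, 0],
    [-0.4, 0.02, 0],
    [-0.4, 0.02, -0.05],
    [-0.4, 0.02, -0.05],
  ],
  turn=[0, 0, 0, 0],
)

```text
time: 5.4
ee_pos: [0.4814, -0.1029, 0.1273]
eef_rot: [0.024, 1.0, 0.0, -0.001]
ft_force: [-0.0, -0.2, 0.7]
width: 0.0004
grip_force: 0.0
```

>>> step_arm(
  delta_pos=[
    [-0.3, 0.02, -0.1],
    [-0.3, 0.02, -0.1],
    [-0.3, 0.02, -0.1],
    [0, 0, 0],
  ],
  turn=[0, 0, 0, 0],
)

```text
time: 5.8
ee_pos: [0.4591, -0.1013, 0.1196]
eef_rot: [0.024, 1.0, 0.0, -0.001]
ft_force: [0.8, -0.0, -0.3]
width: 0.0004
grip_force: 0.0
```

```bash
python3 - <<'E'
from h import *
a=camera("scene");save(a,"s2.png");P=pts(a);x,y,z=np.moveaxis(P,-1,0)
H,S,V=cv2.split(cv2.cvtColor(a["image"],cv2.COLOR_RGB2HSV))
m=(H>100)&(H<125)&(S>100)&(V>70)&(x>.35)&(x<.6)&(y>-.2)&(y<0)&(z>.02)
print(m.sum(),np.median(P[m],0),P[m].min(0),P[m].max(0))
print(read_state()["ft_force"],read_state()["joint_positions"])
E
```

```text
69 [ 0.40344847 -0.10412844  0.06706291] [ 0.40082342 -0.12865505  0.05955885] [ 0.43410457 -0.07292917  0.07321159]
[-0.54866372 -0.23556928  0.36435234] [-0.5437942   0.07610867  0.69832512  2.01287795 -0.05618131  1.07134439
  1.70228   ]
```

View pics/s2.png

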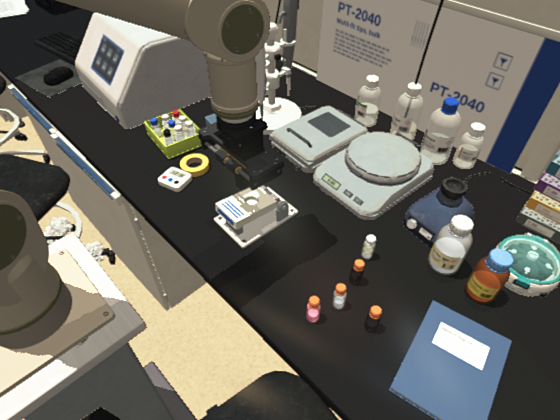

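The rest has snapped over. The blue ribbed end, at about (228,208), now stands roughly 10 mm high. Next I'll press the ribs.

>>> step_arm(
  delta_pos=[
    [-0.75, -0.03, 0],
    [-0.75, -0.03, 0],
    [0, 0, -0.6],
    [0, 0, -0.6],
    [0, 0, -0.4],
    [0, 0, 0],
    [0, 0, -0.1],
    [0, 0, -0.1],
  ],
  turn=[0, 0, 0, 0, 0, 0, 0, 0],
)

```text
time: 6.65
ee_pos: [0.4233, -0.103, 0.0754]
eef_rot: [0.024, 1.0, 0.0, 0.0]
ft_force: [0.1, 0.2, -0.5]
width: 0.0008
grip_force: 0.0
```

>>> step_arm(
  delta_pos=[
    [0, 0, -0.06],
    [0, 0, -0.06],
  ],
  turn=[0, 0],
)

```text
time: 6.85
ee_pos: [0.423, -0.103, 0.0723]
eef_rot: [0.024, 1.0, 0.0, 0.0]
ft_force: [-2.8, 0.6, 6.8]
width: 0.0006
grip_force: 3.6
```

>>> step_arm(
  delta_pos=[
    [0, 0, -0.06],
    [0, 0, -0.06],
  ],
  turn=[0, 0],
)

```text
time: 7.05
ee_pos: [0.4225, -0.103, 0.0693]
eef_rot: [0.024, 1.0, 0.0, -0.0]
ft_force: [-4.6, 0.1, 7.1]
width: -0.0002
grip_force: 3.8
```

>>> step_arm(
  delta_pos=[
    [0, 0, -0.04],
    [0, 0, -0.04],
  ],
  turn=[0, 0],
)

```text
time: 7.25
ee_pos: [0.4222, -0.1029, 0.0672]
eef_rot: [0.024, 1.0, 0.0, -0.001]
ft_force: [-5.6, -0.0, 8.0]
width: 0.0005
grip_force: 3.8
```

>>> step_arm(
  delta_pos=[
    [-0.03, 0, -0.04],
    [-0.03, 0, -0.04],
  ],
  turn=[0, 0],
)

```text
time: 7.45
ee_pos: [0.4217, -0.1029, 0.0656]
eef_rot: [0.024, 1.0, 0.0, 0.0]
ft_force: [-0.5, 0.5, 7.8]
width: 0.0004
grip_force: 3.5
```

>>> step_arm(
  delta_pos=[
    [-0.02, 0, -0.04],
    [-0.01, 0, -0.04],
  ],
  turn=[0, 0],
)

```text
time: 7.65
ee_pos: [0.4215, -0.1029, 0.0638]
eef_rot: [0.024, 1.0, 0.0, 0.001]
ft_force: [-0.5, -0.1, 7.2]
width: 0.0003
grip_force: 3.5
```

>>> step_arm(
  delta_pos=[
    [0, 0, -0.04],
  ],
  turn=[0],
)

```text
time: 7.75
ee_pos: [0.4214, -0.1029, 0.0628]
eef_rot: [0.024, 1.0, 0.0, 0.001]
ft_force: [-0.8, 0.2, 7.7]
width: 0.0003
grip_force: 3.6
```

>>> step_arm(
  delta_pos=[
    [0, 0, -0.03],
    [0, 0, -0.03],
  ],
  turn=[0, 0],
)

```text
time: 7.95
ee_pos: [0.4213, -0.1029, 0.0612]
eef_rot: [0.024, 1.0, 0.0, 0.001]
ft_force: [-0.4, -0.3, 7.7]
width: 0.0003
grip_force: 3.8
```

>>> step_arm(
  delta_pos=[
    [0, 0, -0.02],
  ],
  turn=[0],
)

```text
time: 8.05
ee_pos: [0.4212, -0.1029, 0.0607]
eef_rot: [0.024, 1.0, 0.0, 0.001]
ft_force: [-2.2, 0.6, 7.6]
width: 0.0005
grip_force: 3.9
```

>>> step_arm(
  delta_pos=[
    [0, 0, -0.02],
  ],
  turn=[0],
)

```text
time: 8.15
ee_pos: [0.4212, -0.1029, 0.0602]
eef_rot: [0.024, 1.0, 0.0, 0.001]
ft_force: [-2.9, -0.0, 8.0]
width: 0.0006
grip_force: 4.2
```

>>> step_arm(
  delta_pos=[
    [-0.01, 0, -0.02],
  ],
  turn=[0],
)

```text
time: 8.25
ee_pos: [0.4212, -0.103, 0.0599]
eef_rot: [0.024, 1.0, 0.0, 0.001]
ft_force: [-2.3, -0.5, 10.8]
width: 0.0004
grip_force: 5.2
```

>>> step_arm(
  delta_pos=[
    [0, 0, -0.02],
  ],
  turn=[0],
)

```text
time: 8.35
ee_pos: [0.4211, -0.1029, 0.0595]
eef_rot: [0.024, 1.0, 0.0, 0.001]
ft_force: [-3.1, 1.3, 13.2]
width: 0.0001
grip_force: 6.4
```

>>> step_arm(
  delta_pos=[
    [0, 0, -0.02],
  ],
  turn=[0],
)

```text
time: 8.45
ee_pos: [0.4211, -0.103, 0.059]
eef_rot: [0.024, 1.0, 0.0, 0.001]
ft_force: [-3.4, 0.1, 15.5]
width: 0.0003
grip_force: 7.7
```

>>> step_arm(
  delta_pos=[
    [0, 0, 0],
    [0, 0, 0],
    [0, 0, 0],
  ],
  turn=[0, 0, 0],
)

```text
time: 8.75
ee_pos: [0.4211, -0.1029, 0.0591]
eef_rot: [0.024, 1.0, 0.0, 0.001]
ft_force: [-4.2, 0.5, 14.2]
width: 0.0002
grip_force: 7.1
```

>>> step_arm(
  delta_pos=[
    [0, 0, 0],
    [0, 0, 0],
    [0, 0, 0],
  ],
  turn=[0, 0, 0],
)

```text
time: 9.05
ee_pos: [0.4211, -0.1029, 0.0591]
eef_rot: [0.024, 1.0, 0.0, 0.001]
ft_force: [-4.2, 0.2, 14.8]
width: 0.0004
grip_force: 7.1
```

>>> step_arm(
  delta_pos=[
    [0, 0, 0.1],
    [0, 0, 0.3],
    [0, 0, 0.6],
    [0, 0, 1],
    [0, 0, 1],
    [0, 0, 1],
  ],
  turn=[0, 0, 0, 0, 0, 0],
)

```text
time: 9.65
ee_pos: [0.4201, -0.1031, 0.1594]
eef_rot: [0.024, 1.0, -0.0, 0.0]
ft_force: [1.1, 0.1, 0.3]
width: 0.0007
grip_force: 0.0
```

>>> step_arm(
  delta_pos=[
    [0.09, -0.98, 0],
    [0.09, -0.98, 0],
    [0.09, -0.98, 0],
    [0.09, -0.98, 0],
    [0.09, -0.98, 0],
    [0.09, -0.98, 0],
    [0.09, -0.98, 0],
    [0.09, -0.98, 0],
    [0.09, -0.98, 0],
    [0.09, -0.98, 0],
    [0.09, -0.98, 0],
    [0.09, -0.98, 0],
  ],
  turn=[0, 0, 0, 0, 0, 0, 0, 0, 0, 0, 0, 0],
  grip=0.42,
  newtons=12,
)

```text
time: 10.85
ee_pos: [0.4473, -0.3977, 0.1582]
eef_rot: [0.024, 1.0, 0.0, -0.0]
ft_force: [1.6, 0.2, 0.4]
width: 0.0506
grip_force: 0.0
```

>>> step_arm(
  delta_pos=[
    [0, 0, 0],
    [0, 0, 0],
  ],
  turn=[0, 0],
)

```text
time: 11.05
ee_pos: [0.4469, -0.397, 0.158]
eef_rot: [0.025, 1.0, 0.0, -0.0]
ft_force: [0.3, 0.5, -0.1]
width: 0.0506
grip_force: 0.0
```

```bash
cat > m.py <<'E'
from h import *
def ray(c,uv,z):
    K=c["mtx"];M=np.linalg.inv(c["view"]);d=M[:3,:3]@np.array([(uv[0]-K[0,2])/K[0,0],-(uv[1]-K[1,2])/K[1,1],-1]);o=M[:3,3]
    return o+d*(z-o[2])/d[2]
E
python3 - <<'E'
from m import *
c=camera("wrist");save(c,"w.png")
print(np.linalg.inv(c["view"]).round(3),read_state()["ee_pos"],read_state()["width"])
H,S,V=cv2.split(cv2.cvtColor(c["image"],cv2.COLOR_RGB2HSV));P=pts(c)
m=((H<18)&(H>3)&(S>140)&(V>110)).astype(np.uint8)
k,L,St,C=cv2.connectedComponentsWithStats(m)
for i in range(1,k):
    if St[i,4]>60:
        q=P[L==i];t=L==i
        zt=np.nanpercentile(q[:,2],95);top=t&(P[...,2]>zt-.004)
        v,u=np.nonzero(top);(cu,cv_),r=cv2.minEnclosingCircle(np.stack([u,v],1).astype(np.float32))
        print(C[i].round(),St[i].tolist(),zt.round(4),ray(c,(cu,cv_),zt).round(4),np.nanmedian(P[top],0).round(4),r)
c=camera("top");P=pts(c);x,y,z=np.moveaxis(P,-1,0)
H,S,V=cv2.split(cv2.cvtColor(c["image"],cv2.COLOR_RGB2HSV))
save(c,"t2.png");r=c["image"][170:260,195:275];cv2.imwrite("pics/t2z.png",cv2.resize(r,None,fx=6,fy=6,interpolation=2)[...,::-1])
m=(x>.38)&(x<.6)&(y>-.17)&(y<-.04)&(z>.05)
q=P[m];q=q[(q[:,2]>.056)&(q[:,2]<.07)]
A=np.c_[q[:,:2]-[.475,-.1055],np.ones(len(q))];print("plane",np.linalg.lstsq(A,q[:,2],rcond=None)[0],len(q),q.min(0),q.max(0))
pm=(z>.04)&(z<.054)&(x>.44)&(x<.52)&(abs(y+.105)<.03)
print("pocket",pm.sum(),P[pm].mean(0) if pm.any() else 0)
E
```

```text
[[ 0.048 -0.961 -0.274  0.372]
 [ 0.999  0.046  0.013 -0.393]
 [ 0.    -0.274  0.962  0.322]
 [ 0.     0.     0.     1.   ]] [ 0.44729589 -0.39622986  0.15804622] 0.05046008003575521
[300. 153.] [290, 142, 23, 24, 393] 0.0649 [ 0.3918 -0.38    0.0649] [ 0.3921 -0.3803  0.0636] 11.382485389709473
[285. 216.] [275, 205, 22, 24, 395] 0.0647 [ 0.448  -0.3955  0.0647] [ 0.4485 -0.3956  0.0635] 10.432960510253906
[205. 229.] [193, 217, 25, 25, 462] 0.0646 [ 0.4567 -0.4702  0.0646] [ 0.4575 -0.4709  0.0635] 10.623061180114746
[299. 274.] [291, 270, 18, 8, 98] 0.0604 [ 0.5098 -0.3846  0.0604] [ 0.51   -0.3851  0.0584] 5.500100135803223
plane [-0.00211329  0.00054694  0.05976708] 1785 [ 0.40278764 -0.16171821  0.05600537] [ 0.53986339 -0.05203427  0.06574377]
pocket 137 [ 0.47730198 -0.10252198  0.04755003]
```

View pics/w.png

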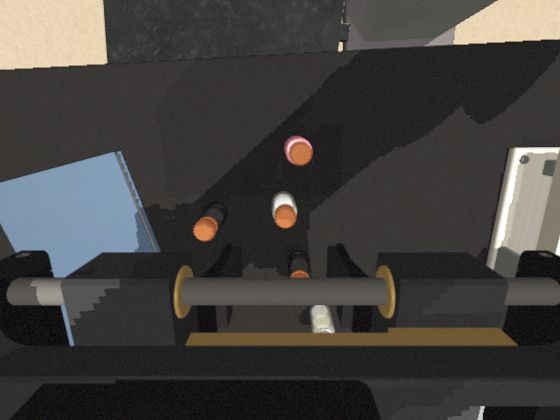

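View pics/t2z.png

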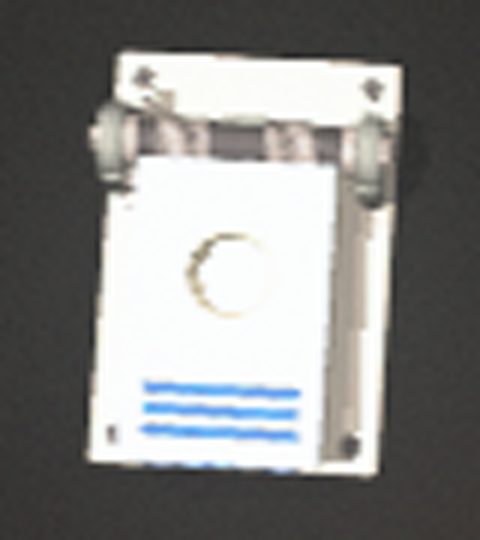

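The wrist view shows the target vial at (285,216), with clear space on both sides for the fingers. In the top crop the rest is level and its pocket is centred at about (228,275) in the crop, which is (233,216) in the full image. I'll grasp now.

>>> step_arm(
  delta_pos=[
    [0.04, 0.03, -0.7],
    [0, 0, -0.9],
    [0, 0, -0.9],
    [0, 0, -0.9],
    [0, 0, -0.8],
    [0, 0, -0.6],
    [0, 0, -0.4],
    [0, 0, -0.4],
    [0, 0, 0],
    [0, 0, 0],
  ],
  turn=[0, 0, 0, 0, 0, 0, 0, 0, 0, 0],
)

```text
time: 12.15
ee_pos: [0.4485, -0.3964, 0.0185]
eef_rot: [0.024, 1.0, -0.0, 0.0]
ft_force: [0.4, -0.3, -0.2]
width: 0.0507
grip_force: 0.0
```

>>> step_arm(
  delta_pos=[
    [0, 0, 0],
    [0, 0, 0],
    [0, 0, 0],
    [0, 0, 0],
    [0, 0, 0],
    [0, 0, 0],
    [0, 0, 0],
    [0, 0, 0],
  ],
  turn=[0, 0, 0, 0, 0, 0, 0, 0],
  grip=1,
  newtons=10,
)

```text
time: 12.95
ee_pos: [0.4484, -0.3963, 0.0183]
eef_rot: [0.024, 1.0, -0.0, 0.0]
ft_force: [-0.0, 0.5, 2.6]
width: 0.0245
grip_force: 9.9
```

```bash
python3 - <<'E'
from m import *
c=dict(np.load("b.npz"))
im=cv2.imread("pics/t2.png")
H,S,V=cv2.split(cv2.cvtColor(im,cv2.COLOR_BGR2HSV))
print("pocket eye",ray(c,(195+228/6-.4,170+275/6-.4),.061))
m=((H>95)&(H<125)&(S>60)).astype(np.uint8);m[:225]=0;m[242:]=0;m[:,:210]=0;m[:,255:]=0
v,u=np.nonzero(m);print("ribs",len(u),ray(c,(u.mean(),v.mean()),.061),ray(c,(u.min(),v.mean()),.061),ray(c,(u.max(),v.mean()),.061))
# arc of the pocket: darker/yellowish pixels
r=im[200:230,218:248].astype(int);d=(r.min(2)<215)&True
v,u=np.nonzero(d);p=np.stack([u+218,v+200],1).astype(np.float32);print(len(p))
if len(p)>5:
    e,rad=cv2.minEnclosingCircle(p);print(e,rad,ray(c,e,.061),ray(c,(e[0]+rad,e[1]),.061)-ray(c,e,.061))
E
```

```text
pocket eye [ 0.47504843 -0.10425272  0.061     ]
ribs 111 [ 0.42485608 -0.10039453  0.061     ] [ 0.42473572 -0.07219016  0.061     ] [ 0.42498795 -0.1312959   0.061     ]
32
(232.5, 215.26922607421875) 6.749420166015625 [ 0.47542732 -0.10401511  0.061     ] [ 8.15471970e-05 -1.54743315e-02  0.00000000e+00]
```

>>> step_arm(
  delta_pos=[
    [0, 0, 0.4],
    [0, 0, 0.8],
    [0, 0, 1],
    [0, 0, 1],
    [0, 0, 0.8],
    [0, 0, 0.4],
  ],
  turn=[0, 0, 0, 0, 0, 0],
)

```text
time: 13.55
ee_pos: [0.4486, -0.3967, 0.1302]
eef_rot: [0.024, 1.0, -0.0, 0.001]
ft_force: [-0.7, 0.2, -1.7]
width: 0.0244
grip_force: 9.9
```

>>> step_arm(
  delta_pos=[
    [0, 0.3, 0],
    [0.1, 0.8, 0],
    [0.12, 1, 0],
    [0.12, 1, 0],
    [0.12, 1, 0],
    [0.12, 1, 0],
    [0.12, 1, 0],
    [0.12, 1, 0],
    [0.12, 1, 0],
    [0.06, 1, 0],
    [0.06, 1, 0],
    [0, 0.8, 0],
  ],
  turn=[0, 0, 0, 0, 0, 0, 0, 0, 0, 0, 0, 0],
)

```text
time: 14.75
ee_pos: [0.474, -0.1213, 0.1269]
eef_rot: [0.023, 1.0, 0.0, -0.001]
ft_force: [0.7, 0.3, -0.0]
width: 0.0244
grip_force: 9.9
```

>>> step_arm(
  delta_pos=[
    [0, 0.5, 0],
    [0, 0.25, 0],
    [0, 0, 0],
    [0, 0, 0],
  ],
  turn=[0, 0, 0, 0],
)

```text
time: 15.15
ee_pos: [0.4744, -0.1054, 0.1278]
eef_rot: [0.024, 1.0, -0.0, -0.0]
ft_force: [1.0, -0.4, -0.1]
width: 0.0246
grip_force: 9.9
```

>>> step_arm(
  delta_pos=[
    [0.03, 0.03, -0.6],
    [0, 0, -0.6],
    [0, 0, -0.4],
    [0, 0, -0.1],
    [0, 0, 0],
    [0, 0, 0],
  ],
  turn=[0, 0, 0, 0, 0, 0],
)

```text
time: 15.75
ee_pos: [0.4758, -0.1045, 0.0861]
eef_rot: [0.025, 1.0, -0.0, 0.0]
ft_force: [0.4, -0.4, 0.1]
width: 0.0245
grip_force: 9.9
```

```bash
python3 - <<'E'
from m import *
c=camera("scene");w=camera("wrist")
r=cv2.resize(c["image"][165:250,200:310],(550,425),interpolation=2)
r2=cv2.resize(w["image"][150:350,220:345],(250,400),interpolation=2);r2=cv2.copyMakeBorder(r2,0,25,0,0,0)
cv2.imwrite("pics/p.png",np.hstack([r,r2])[...,::-1]);print(read_state()["ee_pos"])
E
```

```text
[ 0.47590972 -0.10430656  0.0861273 ]
```

View pics/p.png

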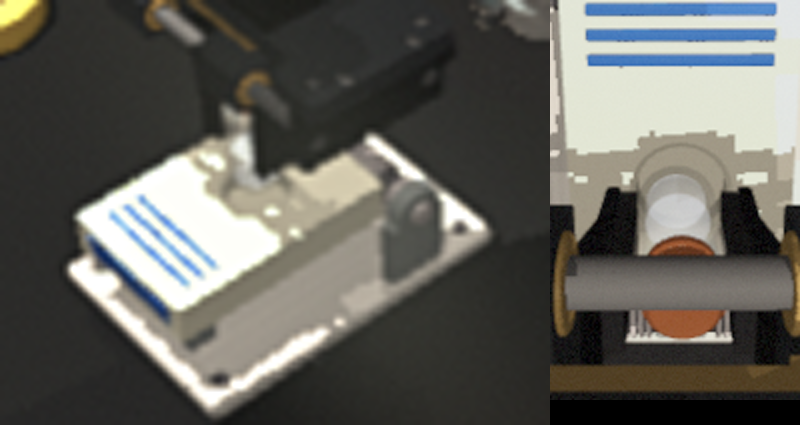

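The left crop shows the vial held over the pocket. The wrist crop shows it centred sideways in the pocket: pocket rim column about 681, vial about 680. One quick numeric check of the fore-aft fit remains.

```bash
python3 - <<'E'
from m import *
w=camera("wrist")
f=ray(w,(285.5,222),.061);print("front rim",f,"-> centre x",f[0]+.015)
for s in(-1,1):print("side",ray(w,(285.5+s*22.5,240),.061))
H,S,V=cv2.split(cv2.cvtColor(w["image"],cv2.COLOR_RGB2HSV))
m=(H>95)&(H<125)&(S>90)&(V>80);m[:145]=0;m[190:]=0
v,u=np.nonzero(m);print("rows",np.unique(v)[[0,-1]],ray(w,(285,v.mean()),.061),ray(w,(285,180),.061))
E
```

```text
front rim [ 0.46018966 -0.10230366  0.061     ] -> centre x 0.475189660325846
side [ 0.4722698  -0.11814401  0.061     ]
side [ 0.47371127 -0.08763204  0.061     ]
rows [152 182] [ 0.42345984 -0.10094158  0.061     ] [ 0.43198625 -0.10133525  0.061     ]
```

>>> step_arm(
  delta_pos=[
    [-0.03, 0.03, -0.1],
    [0, 0, -0.15],
    [0, 0, -0.15],
    [0, 0, -0.1],
  ],
  turn=[0, 0, 0, 0],
)

```text
time: 16.3
ee_pos: [0.4745, -0.1034, 0.0726]
eef_rot: [0.024, 1.0, 0.0, -0.0]
ft_force: [-1.0, 0.1, 0.4]
width: 0.0241
grip_force: 9.9
```

>>> step_arm(
  delta_pos=[
    [0, 0, -0.1],
    [0, 0, -0.08],
    [0, 0, 0],
  ],
  turn=[0, 0, 0],
)

```text
time: 16.6
ee_pos: [0.4746, -0.1034, 0.0683]
eef_rot: [0.024, 1.0, -0.0, -0.0]
ft_force: [0.3, -0.0, -0.5]
width: 0.0242
grip_force: 9.9
```

>>> step_arm(
  delta_pos=[
    [0, 0, -0.03],
    [0, 0, -0.03],
    [0, 0, 0],
  ],
  turn=[0, 0, 0],
)

```text
time: 16.9
ee_pos: [0.4748, -0.1034, 0.0671]
eef_rot: [0.024, 1.0, 0.0, 0.0]
ft_force: [-0.3, 0.0, -0.3]
width: 0.0245
grip_force: 9.9
```

>>> step_arm(
  delta_pos=[
    [0, 0, 0],
    [0, 0, 0],
    [0, 0, 0],
    [0, 0, 0],
    [0, 0, 0],
    [0, 0, 0],
  ],
  turn=[0, 0, 0, 0, 0, 0],
  grip=0.45,
)

```text
time: 17.5
ee_pos: [0.4748, -0.1034, 0.0671]
eef_rot: [0.024, 1.0, 0.0, -0.0]
ft_force: [0.3, -0.7, -0.4]
width: 0.0472
grip_force: 0.0
```

>>> step_arm(
  delta_pos=[
    [0, 0, 0.2],
    [0, 0, 0.5],
    [0, 0, 0.8],
    [0, 0, 1],
    [0, 0, 1],
    [0, 0, 1],
    [0, 0.5, 0.5],
    [0, 1, 0],
    [0, 1, 0],
    [0, 1, 0],
    [0, 1, 0],
    [0, 0, 0],
  ],
  turn=[0, 0, 0, 0, 0, 0, 0, 0, 0, 0, 0, 0],
)

```text
time: 18.7
ee_pos: [0.4748, 0.0122, 0.193]
eef_rot: [0.022, 1.0, 0.0, 0.0]
ft_force: [0.7, -0.3, 0.4]
width: 0.048
grip_force: 0.0
```

```bash
python3 - <<'E'
from m import *
c=camera("scene");t=camera("top")
r=cv2.resize(c["image"][140:340,200:400],(420,420),interpolation=2)
r2=cv2.resize(t["image"][155:265,195:285],(344,420),interpolation=2)
cv2.imwrite("pics/e.png",np.hstack([r,r2])[...,::-1])
P=pts(t);H,S,V=cv2.split(cv2.cvtColor(t["image"],cv2.COLOR_RGB2HSV))
m=(H<18)&(H>3)&(S>140)&(V>110)&(P[...,2]>.09)&(P[...,1]>-.2)
v,u=np.nonzero(m);print(len(u),np.nanmedian(P[m],0),ray(t,(u.mean(),v.mean()),.109))
E
```

```text
121 [0.71234906 0.12507669 0.37014884] [0.67807882 0.09198886 0.109     ]
```

View pics/e.png

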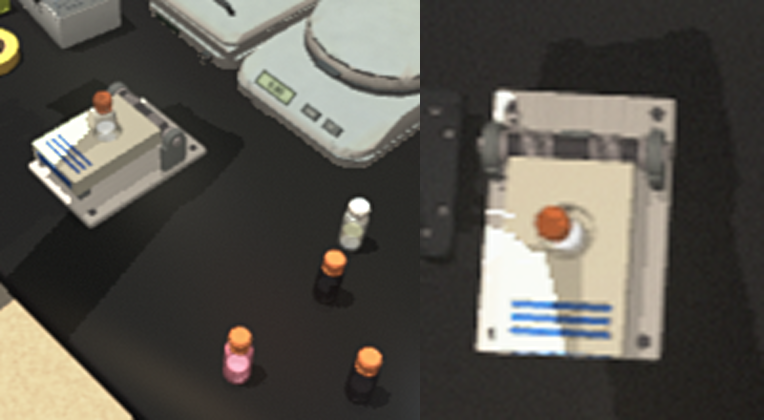

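The vial stands in the pocket, with its cap at crop (552,224) in the top view. The rest is level and the other vials haven't moved. I'll check the cap height, then hand in.

```bash
python3 - <<'E'
from m import *
t=camera("top");P=pts(t);q=P[208:219,223:237].reshape(-1,3);q=q[q[:,2]>.1]
z=np.median(q[:,2]) if len(q) else 0;print(len(q),np.median(q,0))
if abs(z-.111)<.004: print(close_job())
E
```

```text
68 [ 0.47400465 -0.10210705  0.10906593]
the job is handed in; nothing more can be done
None
```

The rest snapped over and was pressed home (14–15.5 N measured, about 0.6 s). The orange-capped vial is standing in its pocket, released, with the white-capped vial untouched, and the job is handed in at about 19 s; no verdict was returned.

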